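# Load four watches into the tester in tray order

### The job

Load the four watches, on their carrier blocks, from the job trays into the four spring-jaw holders of the tester, one in each holder, in the same order as their trays stand (leftmost tray to leftmost holder, as seen from the robot), because the results come out by position. Press each carrier squarely and centrally between its jaws until it is fully down on the seat, let go of it, and keep the watches upright all the time.

Things in the scene. Friction and masses are not known exactly. Their poses are not given: they have to be found in the camera images.
- tester: Pale fixed tester, low console at far side (x > 100, z < 75 mm). Origin on bench mid-row; y along row to robot's left. Four black seats, top z 36 mm, at x 0, y 127.5, 42.5, -42.5, -127.5 mm. Each has two sprung jaws at its y sides: 56 mm apart, orange lead-ins from z 48 flaring to 67 mm at z 60. A carrier (62 mm along y) wedges them open at about 10 N push; just laid on, it stays 18 mm too high.
- tray_rack: Aluminium base plate, 134 x 344 x 4 mm, fixed, carrying the row of four blue job trays. Origin on the bench (z = 0) under the middle of the row of watches; x points away from the robot, y along the row to the robot's left. Trays stand at y = +127.5, +42.5, -42.5, -127.5 mm.
- watch_white: Watch with rose-gold case and ivory-white dial, 38 mm across, fixed on a light grey carrier block 46 (x) x 62 (y) x 26 mm high; the watch stands 9 mm above the block. 150 g in all. Origin: centre of the block's underside, z up. Grip the block across its 46 mm (x) from above; a TCP 24 mm above the underside keeps the tips clear of the tray's rim. Either way round fits a holder.
- watch_blue: Watch with steel case and blue dial, 38 mm across, fixed on a light grey carrier block 46 (x) x 62 (y) x 26 mm high; the watch stands 9 mm above the block. 150 g in all. Origin: centre of the block's underside, z up. Grip the block across its 46 mm (x) from above; a TCP 24 mm above the underside keeps the tips clear of the tray's rim. Either way round fits a holder.
- watch_green: Watch with yellow-gold case and green dial, 38 mm across, fixed on a light grey carrier block 46 (x) x 62 (y) x 26 mm high; the watch stands 9 mm above the block. 150 g in all. Origin: centre of the block's underside, z up. Grip the block across its 46 mm (x) from above; a TCP 24 mm above the underside keeps the tips clear of the tray's rim. Either way round fits a holder.
- watch_red: Watch with black case and red dial, 38 mm across, fixed on a light grey carrier block 46 (x) x 62 (y) x 26 mm high; the watch stands 9 mm above the block. 150 g in all. Origin: centre of the block's underside, z up. Grip the block across its 46 mm (x) from above; a TCP 24 mm above the underside keeps the tips clear of the tray's rim. Either way round fits a holder.
- tray_white: Blue job tray, 128 (x) x 80 (y) mm, rim 12 mm high, with ivory-white ticket and case back in its front (-x) part; the white-dialled watch starts in it, on a white foam pad level with the rim, 16 mm above the bench. Fixed. Origin under the watch's place, at the tray's underside (4 mm above the bench); x away from the robot, y left.
- tray_blue: Blue job tray, 128 (x) x 80 (y) mm, rim 12 mm high, with blue ticket and case back in its front (-x) part; the blue-dialled watch starts in it, on a white foam pad level with the rim, 16 mm above the bench. Fixed. Origin under the watch's place, at the tray's underside (4 mm above the bench); x away from the robot, y left.
- tray_green: Blue job tray, 128 (x) x 80 (y) mm, rim 12 mm high, with green ticket and case back in its front (-x) part; the green-dialled watch starts in it, on a white foam pad level with the rim, 16 mm above the bench. Fixed. Origin under the watch's place, at the tray's underside (4 mm above the bench); x away from the robot, y left.
- tray_red: Blue job tray, 128 (x) x 80 (y) mm, rim 12 mm high, with red ticket and case back in its front (-x) part; the red-dialled watch starts in it, on a white foam pad level with the rim, 16 mm above the bench. Fixed. Origin under the watch's place, at the tray's underside (4 mm above the bench); x away from the robot, y left.
Things that resemble listed ones, but are neither listed nor needed, are in the scene too. What is shaped like the tray_white but orange is not meant. Leave any purple look-alike of the watch_red alone.

How it is judged:
By the outcome, as a careful person would: the job done as asked, in the order asked, and still so for the second after the job is handed in, with the robot touching nothing.
It also fails if it takes over 99 s, if anything falls off the work surface, if the arm or the gripper's body presses on something with over 40 N, if the wrist force passes 120 N, or if a joint passes its speed limit or range.

### The arm

A 7-joint arm with a two-finger parallel gripper is mounted at the origin on the work surface. World frame = base frame: x ahead of the robot, y to its left, z up, the work surface at z = 0. Lengths are in m, angles in rad, forces in N, time in s.
With the tool pointing down it reaches from about 0.4 to 0.85 m from the base axis. Payload 4.5 kg.
Tool frame: the origin (TCP) lies between the finger pads, 19 mm behind the fingertips; this is the grasp point; z points along the fingers, y is the line along which they close (so a half turn about z gives the same grasp; the last joint's range is limited). The gripper opens to 88 mm and grips with 3 to 60 N. Pads are 18 mm wide; open, the fingers measure 123 mm over their backs; the gripper's body (75 mm by 187 mm) begins 45 mm behind the grasp point.
Start: joints at [-1.262, 0.689, -0.195, 1.565, 0.157, 0.902, -0.215], TCP at [0.17, 0.602, 0.257] pointing down, gripper open.
Joint ranges: [-3.01, 3.01], [-0.46, 2.08], [-1.47, 1.51], [0.13, 2.56], [-1, 4.14], [0.04, 2.09], [-2.66, 2.66]. Speed limits (rad/s): [2.57, 2.57, 3.14, 3.14, 3.14, 3.14, 3.14].

### API

Orientations are given as a unit quaternion [x, y, z, w].
In Python, from plant import * gives the robot as it stands. The module is installed in compiled form; this text tells all that it offers.
- The arm moves only by the shell command python3 -m jog 'ROWS' [OPENING] [FORCE]. ROWS is JSON, a list that holds one entry, the list of rows, each a list of 6 numbers: the shift along the tool's x, y, z in m, then the turn, a rotation vector about the tool's x, y, z in rad. In form: [[[dx, dy, dz, ax, ay, az], ...]]. A call has 1 to 12 rows; each row shifts and turns the commanded pose from where the row before left it, along the tool's axes as they then stand; what a row does not reach is not made up. A row lasts 1/8 s, in which the tool goes at most 62.5 mm and 10.7 degrees, less where a joint would pass 70% of its speed; a pose out of reach is approached as far as the arm can. A call with a gripper value outside its range is refused whole. OPENING is the finger opening in m, from 0 to 0.0881, set as the call begins (- or left out, the last holds). The fingers move at their own pace and stop on an object; FORCE is the grip in N (left out, the last holds). Time passes only in rows, so rows that do not move let the fingers close. It gives the time, the measured TCP pose, the force, the opening and the grip force at its end, in the units of the state.
- get_state(): the state, without advancing time (a new reading comes with each control period).
- snapshot(name): name is "scene" or "top" or "wrist"; returns a dict with "frame" (384x512x3 uint8, red, green, blue), "mtx" (3x3 intrinsics, pixels), "xyz" and "orientation" of the camera in the world; the wrist camera has in their place "mount" (4x4, takes a point from camera to tool coordinates, whose origin is the TCP and whose axes are the flange's). Camera axes: x right, y down, z forward; pixel columns grow to the right and rows downward; lengths in m; the calibration is good to about 2 mm. A picture is of the moment at which its call begins: read the wrist's pose just before it. There is no depth.
- finish_job(): hands the job in; it is judged then, once.
The state is a dict: "clock": time; "q": joint angles; "qd": joint speeds; "joint_torque": joint torques, N m; "tool_pos": TCP position; "eef_rot": TCP orientation; "contact_force": force on the tool from outside, world axes, zero at the start; "moment": the same for the moment, N m; "opening": opening from 0.0 (shut) to 1.0 (fully open); "finger_force": force on a finger pad.
Only numpy, scipy, OpenCV 4.12 (cv2) and the standard library are available. Lean on these libraries where they do the work, as an engineer would, in place of code of your own. Each camera call takes 0.05 s, during which the arm holds its last target. There are 200 camera calls.

## Working session

There is one attempt and no reset: what is moved stays moved. The work goes in short steps, Python scripts to look and compute and a shell command to move; the robot and the scene stay as the last step left them, time stands still between calls to the robot, and variables do not carry over. Pictures are saved under pics/ and viewed, at most 14 in all, crops included, and the job is handed in when it is done.

```bash
mkdir -p pics; cat > h.py <<'E'
import numpy as np, cv2
from plant import *
from scipy.spatial.transform import Rotation as R
def snap(n,f):
    s=get_state(); d=snapshot(n); cv2.imwrite(f'pics/{f}.png',d['frame'][:,:,::-1])
    d['state']=s
    if n=='wrist':
        T=np.eye(4);T[:3,:3]=R.from_quat(s['eef_rot']).as_matrix();T[:3,3]=s['tool_pos'];C=T@np.array(d['mount'])
    else:
        C=np.eye(4);C[:3,3]=d['xyz'];o=np.array(d['orientation']);C[:3,:3]=R.from_quat(o).as_matrix() if o.size==4 else o
    d['C']=C; return d
def ray(d,uv,z):
    uv=np.atleast_2d(np.array(uv,float)); K=np.array(d['mtx'])
    v=np.c_[uv,np.ones(len(uv))]@np.linalg.inv(K).T@d['C'][:3,:3].T
    p=d['C'][:3,3]; return p+v*((z-p[2])/v[:,2])[:,None]
E
python3 - <<'E'
from h import *
for n in('top','scene'):
    d=snap(n,n+'0'); print(d['C'].round(3),d['mtx'])
s=get_state();print(s)
a=cv2.imread('pics/top0.png');cv2.imwrite('pics/top0.png',cv2.resize(a,(800,600)))
E
```

```text
[[ 0.013 -0.997  0.078  0.391]
 [-1.    -0.013 -0.002  0.162]
 [ 0.003 -0.078 -0.997  1.15 ]
 [ 0.     0.     0.     1.   ]] [[366.38319312   0.         264.40291435]
 [  0.         366.38319312 188.22113571]
 [  0.           0.           1.        ]]
[[-0.313  0.538 -0.783  1.221]
 [ 0.95   0.167 -0.264  0.417]
 [-0.011 -0.826 -0.564  0.569]
 [ 0.     0.     0.     1.   ]] [[385.23410674   0.         247.8733674 ]
 [  0.         385.23410674 191.09105799]
 [  0.           0.           1.        ]]
{'clock': 0.1, 'q': array([-1.26217846,  0.68987917, -0.19450407,  1.56621742,  0.15733082,
        0.90249477, -0.21509893]), 'qd': array([-1.17808177e-04, -1.47790786e-04, -9.38348788e-06, -2.47415883e-03,
        4.15398352e-04, -1.90707043e-03, -6.98695661e-04]), 'joint_torque': array([-3.29101698e-03, -5.28499997e+01, -1.27137333e+00, -1.53838366e+01,
       -5.25383733e-02,  2.00238821e-03,  4.64882567e-05]), 'tool_pos': array([0.16952014, 0.60102889, 0.2567089 ]), 'eef_rot': array([ 1.36936594e-01,  9.90579489e-01, -8.02411506e-04, -3.42862610e-05]), 'contact_force': array([ 0.66971923, -0.44003074,  0.46500895]), 'moment': array([-0.04501403,  0.01723396,  0.00542337]), 'finger_force': 0.0, 'opening': 1.0005163624459605}
```

View pics/top0.png

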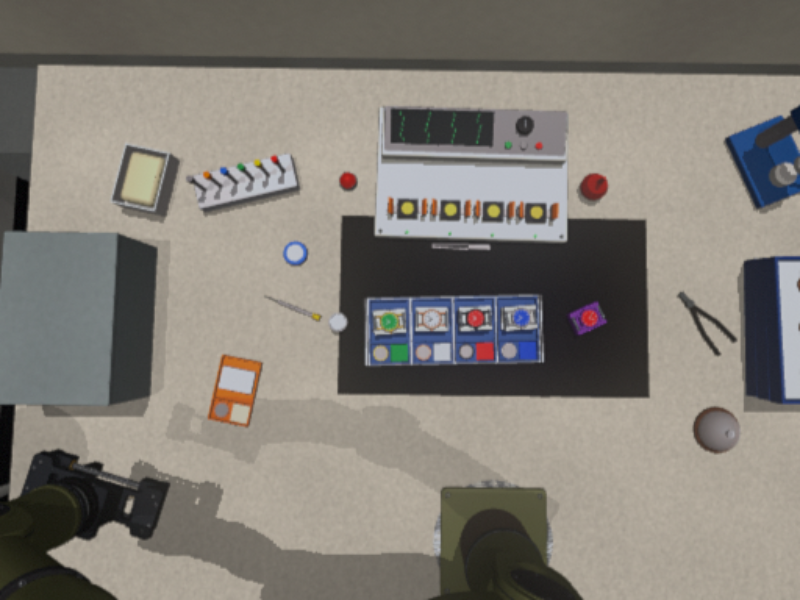

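View pics/scene0.png

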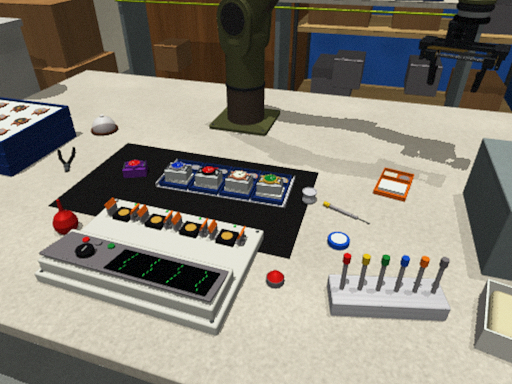

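The scene has four trays in a row. In the 800x600 top view, green is at (390,321), white at (431,318), red at (475,318) and blue at (521,317), left to right. The tester seats are at about (407,208), (450,210), (493,211) and (537,212).

Could be mistaken for the wanted things: the purple-block red watch at (590,318), not wanted; the orange tray at (236,390), not wanted; and the red and round knobs.

Next I measure and check with one close crop.

```bash
python3 - <<'E'
from h import *
d=snap('top','top1'); f=d['frame']; hsv=cv2.cvtColor(f,cv2.COLOR_RGB2HSV)
def blobs(m,roi,amin):
    M=np.zeros_like(m);y0,y1,x0,x1=roi;M[y0:y1,x0:x1]=m[y0:y1,x0:x1]
    n,l,st,c=cv2.connectedComponentsWithStats(M); return [(c[i],st[i,4]) for i in range(1,n) if st[i,4]>=amin]
y=cv2.inRange(hsv,(22,120,120),(35,255,255))
S=[c for c,a in blobs(y,(120,150,240,370),10)]
S=ray(d,S,0.036);S=S[np.argsort(-S[:,1])];print('seats',S.round(4))
# rack plate/tray outline: blue trays
b=cv2.inRange(hsv,(100,60,40),(130,255,255)); M=np.zeros_like(b);M[180:240,225:355]=b[180:240,225:355]
r=cv2.minAreaRect(cv2.findNonZero(M));print(r, ray(d,cv2.boxPoints(r),0.016).round(4), ray(d,[r[0]],.016))
for n,lo,hi in(('g',(45,100,60),(75,255,255)),('r',(0,150,80),(6,255,255)),('b',(100,150,120),(120,255,255))):
    for c,a in blobs(cv2.inRange(hsv,lo,hi),(190,215,230,350),15): print(n,a,ray(d,[c],.05).round(4))
p=S[:,:2];v=p[0]-p[-1];print('tester yaw',np.degrees(np.arctan2(-v[0],v[1])),p.mean(0),np.linalg.norm(v))
cv2.imwrite('pics/crop1.png',cv2.resize(f[120:245,220:420,::-1],(800,500),interpolation=cv2.INTER_CUBIC))
E
```

```text
seats [[ 0.6505  0.1748  0.036 ]
 [ 0.6484  0.0895  0.036 ]
 [ 0.6463  0.0044  0.036 ]
 [ 0.6452 -0.0802  0.036 ]]
((290.1893615722656, 210.62245178222656), (42.71855163574219, 108.93736267089844), 88.8426742553711) [[ 0.4721  0.2503  0.016 ]
 [ 0.4835 -0.0878  0.016 ]
 [ 0.3516 -0.0899  0.016 ]
 [ 0.3406  0.2451  0.016 ]] [[0.4116559  0.07954389 0.016     ]]
g 72 [[0.4252 0.2077 0.05  ]]
r 18 [[0.4385 0.0374 0.05  ]]
r 15 [[0.4274 0.0467 0.05  ]]
b 54 [[ 0.436  -0.0471  0.05  ]]
tester yaw -1.1733069594063223 [0.64760772 0.04711887] 0.25509280933310713
```

View pics/crop1.png

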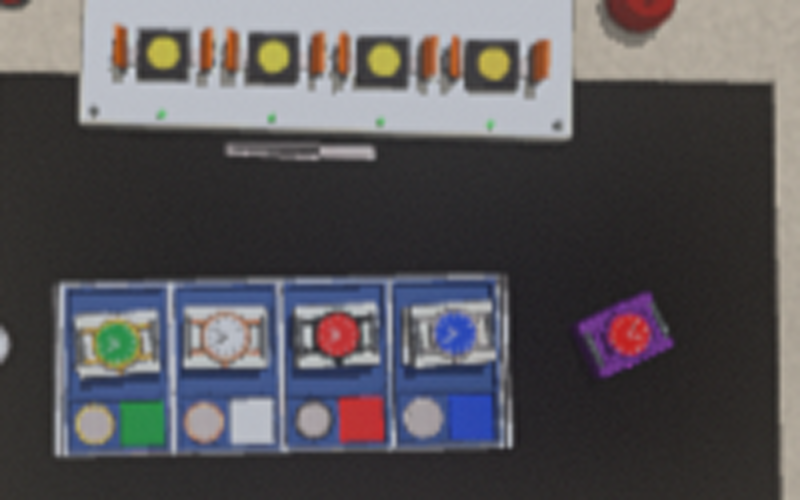

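Left to right, the crop shows green (115,343), white (225,337), red (338,335) and blue (455,333) on light grey blocks in blue trays. The purple block at (627,335) is the decoy. The seats are empty, at (163,53), (273,57), (384,60) and (494,63). I'll move above the rack and use the wrist camera.

```bash
python3 -m jog '[[[0,0,-0.01,0,0,0.162],[0,0,-0.01,0,0,0.162],[0,0,-0.01,0,0,0.162],[0,0,-0.01,0,0,0.162],[0,0,-0.01,0,0,0.162],[0,0,-0.01,0,0,0.162],[0,0,-0.01,0,0,0.162],[0,0,-0.01,0,0,0.162]]]' 0.088
python3 -m jog '[[[-0.045,0.024,0,0,0,0],[-0.045,0.024,0,0,0,0],[-0.045,0.024,0,0,0,0],[-0.045,0.024,0,0,0,0],[-0.045,0.024,0,0,0,0],[-0.045,0.024,0,0,0,0],[-0.045,0.024,0,0,0,0],[-0.045,0.024,0,0,0,0],[-0.045,0.024,0,0,0,0],[-0.045,0.024,0,0,0,0],[-0.045,0.024,0,0,0,0],[0,0,0,0,0,0]]]'
python3 - <<'E'
from h import *
d=snap('wrist','w0');print(np.array(d['mount']).round(3),d['mtx'])
for u in([0,0],[511,0],[511,383],[0,383]):print(ray(d,u,.04).round(3))
E
```

```text
clock: 1.15
tool_pos: [0.1694, 0.6013, 0.3374]
eef_rot: [0.709, 0.705, -0.0, 0.0]
contact_force: [-0.3, -0.6, -0.5]
opening: 0.996
finger_force: 0.0
clock: 2.65
tool_pos: [0.4349, 0.1025, 0.3375]
eef_rot: [0.71, 0.704, -0.0, 0.001]
contact_force: [-0.1, -0.6, -0.1]
opening: 0.998
finger_force: 0.0
[[ 0.    -0.954 -0.301  0.078]
 [ 1.     0.001 -0.001  0.   ]
 [ 0.001 -0.301  0.954 -0.127]
 [ 0.     0.     0.     1.   ]] [[275.57139514   0.         253.72520149]
 [  0.         275.57139514 191.70331776]
 [  0.           0.           1.        ]]
[[0.101 0.315 0.04 ]]
[[0.777 0.309 0.04 ]]
[[ 0.964 -0.374  0.04 ]]
[[-0.094 -0.365  0.04 ]]
```

View pics/w0.png

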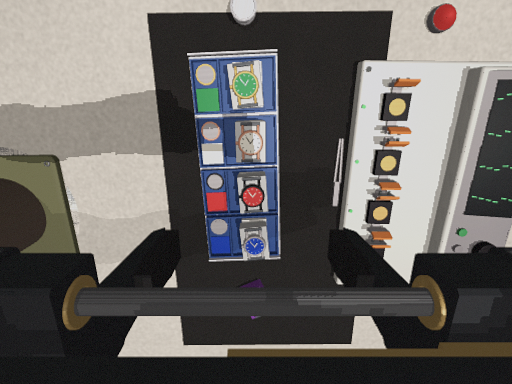

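The wrist view has +y up and +x to the right. Green is at (245,85), white (250,142), red (252,195) and blue (256,243), with seats at (397,106), (387,162) and (379,211). Next, lower views of each half of both rows.

```bash
cat > m.py <<'E'
from h import *
import sys
def watches(d,dbg=False):
    """block-top centre & yaw: light grey block inside blue tray; use hull of non-blue blob in tray's back part"""
    hsv=cv2.cvtColor(d['frame'],cv2.COLOR_RGB2HSV); out=[]
    return hsv
E
python3 -m jog '[[[0,0,0.04,0,0,0],[0,0,0.04,0,0,0],[0,0,0.037,0,0,0],[0,0,0,0,0,0]]]'
python3 -c "from h import *;import pickle;pickle.dump(snap('wrist','wA'),open('wA.pkl','wb'))"
python3 -m jog '[[[-0.045,0,0,0,0,0],[-0.045,0,0,0,0,0],[-0.045,0,0,0,0,0],[-0.03,0,0,0,0,0],[0,0,0,0,0,0]]]'
python3 -c "from h import *;import pickle;pickle.dump(snap('wrist','wB'),open('wB.pkl','wb'))"
python3 -m jog '[[[0,0.055,0,0,0,0],[0,0.055,0,0,0,0],[0,0.055,0,0,0,0],[0,0.055,0,0,0,0],[0,0,0,0,0,0]]]'
python3 -c "from h import *;import pickle;pickle.dump(snap('wrist','wC'),open('wC.pkl','wb'))"
python3 -m jog '[[[0.045,0,0,0,0,0],[0.045,0,0,0,0,0],[0.045,0,0,0,0,0],[0,0,0,0,0,0]]]'
python3 - <<'E'
from h import *;import pickle
pickle.dump(snap('wrist','wD'),open('wD.pkl','wb'))
I=[cv2.imread(f'pics/w{k}.png')[:300] for k in 'ABDC']
cv2.imwrite('pics/q.png',cv2.resize(np.vstack([np.hstack(I[:2]),np.hstack(I[2:])]),(800,469),interpolation=cv2.INTER_AREA))
E
```

```text
clock: 3.2
tool_pos: [0.4313, 0.1078, 0.2187]
eef_rot: [0.706, 0.708, -0.002, -0.002]
contact_force: [-0.5, -0.2, 0.6]
opening: 0.998
finger_force: 0.0
clock: 3.88
tool_pos: [0.4345, -0.0602, 0.2221]
eef_rot: [0.709, 0.706, 0.001, 0.002]
contact_force: [0.5, 1.2, -0.2]
opening: 1.003
finger_force: 0.0
clock: 4.55
tool_pos: [0.6576, -0.0546, 0.2208]
eef_rot: [0.705, 0.709, 0.002, 0.001]
contact_force: [-0.9, 0.7, -0.7]
opening: 0.999
finger_force: 0.0
clock: 5.1
tool_pos: [0.6513, 0.0842, 0.2207]
eef_rot: [0.704, 0.71, 0.001, -0.002]
contact_force: [-0.6, -0.4, -0.2]
opening: 1.0
finger_force: 0.0
```

View pics/q.png

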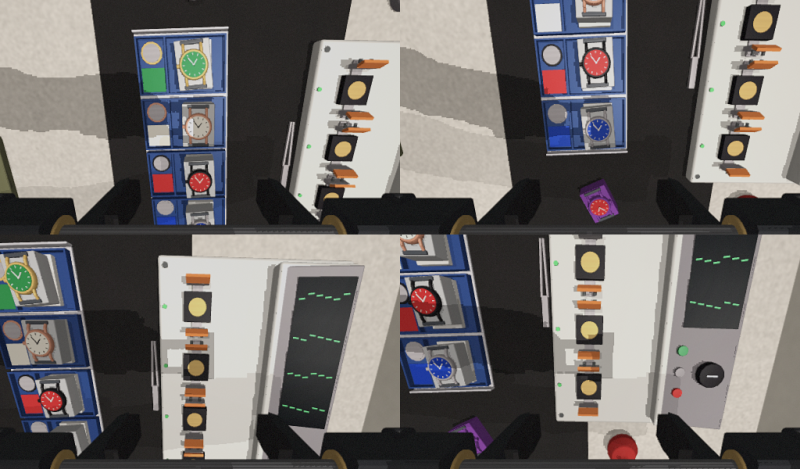

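The composite shows the watches in the upper row (green (192,62), white (196,127), red (597,62), blue (599,128)) and the seats in the lower row. The pose readings vary by a few mm, so I'll check whether that is settling or noise.

```bash
for i in 1 2 3; do python3 -m jog '[[[0,0,0,0,0,0]]]' | sed -n 1,3p; python3 -c "
from h import *
for i in range(3):
  s=get_state();print(s['tool_pos'].round(4),s['eef_rot'].round(4),s['q'].round(4),s['qd'].round(3))"; done
```

```text
clock: 5.28
tool_pos: [0.6528, 0.0752, 0.2209]
eef_rot: [0.708, 0.707, -0.001, 0.0]
[0.6528 0.0752 0.2209] [ 7.075e-01  7.067e-01 -7.000e-04  3.000e-04] [-0.272   0.7785  0.1662  1.508  -0.1511  0.8684 -0.0562] [ 0.021  0.004  0.008 -0.009 -0.001 -0.002  0.   ]
[0.6528 0.0752 0.2209] [ 7.075e-01  7.067e-01 -7.000e-04  3.000e-04] [-0.272   0.7785  0.1662  1.508  -0.1511  0.8684 -0.0562] [ 0.021  0.004  0.008 -0.009 -0.001 -0.002  0.   ]
[0.6528 0.0752 0.2209] [ 7.075e-01  7.067e-01 -7.000e-04  3.000e-04] [-0.272   0.7785  0.1662  1.508  -0.1511  0.8684 -0.0562] [ 0.021  0.004  0.008 -0.009 -0.001 -0.002  0.   ]
clock: 5.4
tool_pos: [0.6533, 0.0747, 0.2207]
eef_rot: [0.708, 0.706, -0.0, 0.0]
[0.6533 0.0747 0.2207] [ 7.080e-01  7.062e-01 -4.000e-04  3.000e-04] [-0.2708  0.7792  0.166   1.5069 -0.1514  0.8684 -0.0563] [ 0.003  0.005 -0.006 -0.005 -0.002 -0.001  0.001]
[0.6533 0.0747 0.2207] [ 7.080e-01  7.062e-01 -4.000e-04  3.000e-04] [-0.2708  0.7792  0.166   1.5069 -0.1514  0.8684 -0.0563] [ 0.003  0.005 -0.006 -0.005 -0.002 -0.001  0.001]
[0.6533 0.0747 0.2207] [ 7.080e-01  7.062e-01 -4.000e-04  3.000e-04] [-0.2708  0.7792  0.166   1.5069 -0.1514  0.8684 -0.0563] [ 0.003  0.005 -0.006 -0.005 -0.002 -0.001  0.001]
clock: 5.52
tool_pos: [0.6535, 0.0753, 0.2205]
eef_rot: [0.708, 0.706, -0.0, 0.0]
[0.6535 0.0753 0.2205] [ 7.077e-01  7.065e-01 -2.000e-04  1.000e-04] [-0.271   0.7797  0.1652  1.5062 -0.1516  0.8683 -0.0563] [-0.003  0.003 -0.007 -0.003 -0.001  0.    -0.001]
[0.6535 0.0753 0.2205] [ 7.077e-01  7.065e-01 -2.000e-04  1.000e-04] [-0.271   0.7797  0.1652  1.5062 -0.1516  0.8683 -0.0563] [-0.003  0.003 -0.007 -0.003 -0.001  0.    -0.001]
[0.6535 0.0753 0.2205] [ 7.077e-01  7.065e-01 -2.000e-04  1.000e-04] [-0.271   0.7797  0.1652  1.5062 -0.1516  0.8683 -0.0563] [-0.003  0.003 -0.007 -0.003 -0.001  0.    -0.001]
```

It was settling, so I'll use 4 to 5 idle rows before each picture and retake them settled.

```bash
cat > P.sh <<'E'
python3 -c "from h import *;import pickle;d=snap('wrist','w$1');pickle.dump(d,open('w$1.pkl','wb'));print(d['state']['tool_pos'].round(4))"
E
sh P.sh D
python3 -m jog '[[[-0.03,0,0,0,0,0],[-0.045,0,0,0,0,0],[-0.045,0,0,0,0,0],[-0.015,0,0,0,0,0],[0,0,0,0,0,0],[0,0,0,0,0,0],[0,0,0,0,0,0],[0,0,0,0,0,0],[0,0,0,0,0,0]]]' |sed -n 2,3p; sh P.sh C
python3 -m jog '[[[0,-0.04,0,0,0,0],[0,-0.055,0,0,0,0],[0,-0.055,0,0,0,0],[0,-0.055,0,0,0,0],[0,-0.02,0,0,0,0],[0,0,0,0,0,0],[0,0,0,0,0,0],[0,0,0,0,0,0],[0,0,0,0,0,0],[0,0,0,0,0,0]]]' |sed -n 2,3p; sh P.sh B
python3 -m jog '[[[0.04,0,0,0,0,0],[0.05,0,0,0,0,0],[0.05,0,0,0,0,0],[0.04,0,0,0,0,0],[0,0,0,0,0,0],[0,0,0,0,0,0],[0,0,0,0,0,0],[0,0,0,0,0,0],[0,0,0,0,0,0]]]' |sed -n 2,3p; sh P.sh A
python3 - <<'E'
from h import *;import pickle
I=[cv2.imread('pics/wA.png')[20:280,150:350],cv2.imread('pics/wB.png')[0:260,150:350]]
cv2.imwrite('pics/q2.png',cv2.resize(np.hstack(I),(800,520),interpolation=cv2.INTER_CUBIC))
for k in 'DC':
    d=pickle.load(open(f'w{k}.pkl','rb'));h=cv2.cvtColor(d['frame'],cv2.COLOR_RGB2HSV)
    m=cv2.inRange(h,(15,80,80),(32,255,255));m[275:]=0
    n,l,st,c=cv2.connectedComponentsWithStats(m)
    c=[c[i] for i in range(1,n) if 150<st[i,4]<2000 and .7<st[i,2]/st[i,3]<1.4]
    print(k,np.round(c),ray(d,c,.036).round(4))
E
```

```text
[0.6535 0.0753 0.2205]
tool_pos: [0.6536, -0.0578, 0.2204]
eef_rot: [0.707, 0.707, 0.0, -0.0]
[ 0.6536 -0.0578  0.2204]
tool_pos: [0.4289, -0.0584, 0.2203]
eef_rot: [0.707, 0.707, 0.0, -0.0]
[ 0.4289 -0.0584  0.2203]
tool_pos: [0.4286, 0.1209, 0.2205]
eef_rot: [0.708, 0.707, -0.0, 0.0]
[0.4286 0.1209 0.2205]
D [[ 24.  48.]
 [249.  83.]
 [248. 162.]
 [247. 230.]] [[0.4201 0.2085 0.036 ]
 [0.6484 0.1754 0.036 ]
 [0.6467 0.0907 0.036 ]
 [0.6454 0.0056 0.036 ]]
C [[247.  31.]
 [246. 119.]
 [245. 193.]] [[ 0.6468  0.0904  0.036 ]
 [ 0.6452  0.0055  0.036 ]
 [ 0.6436 -0.0795  0.036 ]]
```

View pics/q2.png

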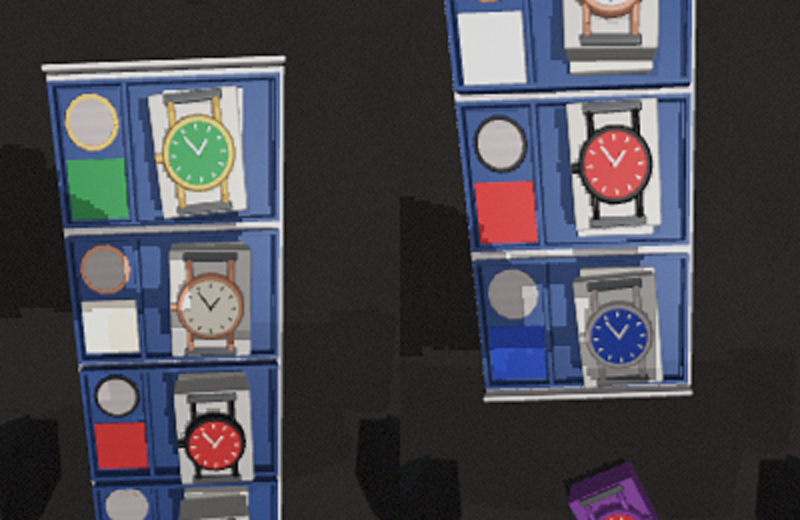

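Seat positions agree across views to about 0.3 mm. The composite shows, in view A, green at (197,152) and white at (209,305), and in view B, red at (615,163) and blue at (618,333), with slight yaw differences. Now I'll work out dial centres and block yaw.

```bash
cat > w.py <<'E'
from h import *;import pickle
def dial(d,name,guess):
    f=d['frame'];h=cv2.cvtColor(f,cv2.COLOR_RGB2HSV);u0,v0=guess
    m=cv2.inRange(h,(95,90,0),(125,255,255))==0   # not tray blue
    L=[];Rr=[]
    for v in range(v0-40,v0+41):
        row=m[v] if name!='blue' else m[v]|((abs(np.arange(512)-u0)<20))
        # walk out from inside the block until 3 consecutive blue
        def walk(s,st):
            u=s
            while not(row[u]==0 and row[u+st]==0 and row[u+2*st]==0): u+=st
            return u-st
        try: L.append((walk(u0-10,-1)-.5,v)); Rr.append((walk(u0+10,1)+.5,v))
        except IndexError: pass
    L=np.array(L);Rr=np.array(Rr);Lp=ray(d,L,.042);Rp=ray(d,Rr,.042)
    w=Rp[:,0]-Lp[:,0]; ok=abs(w-.046)<.004
    k=np.polyfit(Lp[ok,1],(Lp[ok,0]+Rp[ok,0])/2,1) if ok.sum()>8 else None
    print(name,'rows ok',ok.sum(),'w',np.median(w[ok]).round(4) if ok.any() else w.round(3),'yaw',k is not None and np.degrees(-np.arctan(k[0])).round(2))
    return k
cl={'green':((45,90,40),(80,255,255)),'red':((0,130,60),(8,255,255)),'blue':((110,140,40),(125,255,255))}
for k,name,g in(('A','green',(248,96)),('A','white',(254,172)),('B','red',(257,82)),('B','blue',(259,166))):
    d=pickle.load(open(f'w{k}.pkl','rb'));h=cv2.cvtColor(d['frame'],cv2.COLOR_RGB2HSV)
    if name=='white': m=cv2.inRange(h,(3,70,60),(14,255,255))
    else: m=cv2.inRange(h,*cl[name])
    M=np.zeros_like(m);M[g[1]-22:g[1]+23,g[0]-22:g[0]+23]=255
    cv2.circle(M,g,21 if name=='white' else 20,255,-1);m[M==0]=0
    # biggest contour hull
    pts=cv2.convexHull(cv2.findNonZero(cv2.morphologyEx(m,cv2.MORPH_OPEN,np.ones((2,2))))if name!='white' else cv2.findNonZero(m))
    (c,r)=cv2.minEnclosingCircle(pts); M2=cv2.moments(pts);cen=(M2['m10']/M2['m00'],M2['m01']/M2['m00'])
    p=ray(d,[cen],.05)[0]; kk=dial(d,name,g)
    print('   dial px',np.round(cen,1),'r',round(r,1),p.round(4), 'block midline x at y', None if kk is None else np.polyval(kk,p[1]).round(4))
E
python3 w.py
```

```text
Traceback (most recent call last):
  File "w.py", line 30, in <module>
    p=ray(d,[cen],.05)[0]; kk=dial(d,name,g)
                              ~~~~^^^^^^^^^^
  File "w.py", line 16, in dial
    w=Rp[:,0]-Lp[:,0]; ok=abs(w-.046)<.004
      ~~~~~~~^~~~~~~~
ValueError: operands could not be broadcast together with shapes (76,) (79,)
```

```bash
sed -i 's/try: L.append((walk(u0-10,-1)-.5,v)); Rr.append((walk(u0+10,1)+.5,v))/try: a,b=walk(u0-10,-1),walk(u0+10,1); L.append((a-.5,v)); Rr.append((b+.5,v))/' w.py; python3 w.py
```

```text
green rows ok 59 w 0.0474 yaw 4.65
   dial px [249.7  97.1] r 15.7 [0.4244 0.2063 0.05  ] block midline x at y 0.4241
white rows ok 58 w 0.0465 yaw 0.75
   dial px [253.9 172. ] r 24.8 [0.4287 0.128  0.05  ] block midline x at y 0.4298
red rows ok 65 w 0.0466 yaw 3.21
   dial px [258.2  82.8] r 16.5 [0.4332 0.0406 0.05  ] block midline x at y 0.4323
blue rows ok 63 w 0.0468 yaw 2.94
   dial px [255.7 170.7] r 19.7 [ 0.4309 -0.0498  0.05  ] block midline x at y 0.4351
```

Green and red agree well. For white and blue I'll use the dial centres read from the crop, (254.5,172.5) and (259.5,167.5), and check them after gripping. First, move to green.

```bash
cat > go.py <<'E'
# python3 go.py x y z yaw_deg : remaining shift in present tool axes + turn about tool z
from h import *;import sys
x,y,z,w=map(float,sys.argv[1:5]); s=get_state();M=R.from_quat(s['eef_rot'])
T=R.from_euler('z',w,degrees=True)*R.from_quat([.5**.5,.5**.5,0,0])
print('shift',(M.inv().apply(np.array([x,y,z])-s['tool_pos'])).round(4),'turn',(M.inv()*T).as_rotvec().round(4),'F',s['contact_force'].round(1),'pos',s['tool_pos'].round(4),'t',round(s['clock'],2),'op',round(s['opening'],3),'ff',round(s['finger_force'],1))
E
python3 - <<'E'
from h import *;import pickle
for k,p in(('A',(254.5,172.5)),('B',(259.5,167.5))): print(ray(pickle.load(open(f'w{k}.pkl','rb')),p,.05).round(4))
E
python3 -m jog '[[[0.035,-0.002,0.01,0,0,0],[0.035,-0.002,0.03,0,0,0],[0.0155,0,0.04,0,0,0],[0,0,0.04,0,0,-0.04],[0,0,0.025,0,0,-0.041],[0,0,0,0,0,0],[0,0,0,0,0,0],[0,0,0,0,0,0],[0,0,0,0,0,0]]]' 0.088 |sed -n 4p
python3 go.py 0.4243 0.2063 0.040 4.65
```

```text
[[0.4294 0.1274 0.05  ]]
[[ 0.4351 -0.0462  0.05  ]]
contact_force: [0.1, 0.3, -0.6]
shift [-0.001  -0.0009  0.0363] turn [ 0.0016 -0.0007 -0.0003] F [ 0.1  0.3 -0.6] pos [0.425  0.2074 0.0763] t 10.35 op 0.991 ff 0.0
```

```bash
python3 -m jog '[[[-0.001,-0.001,0.018,0.001,0,0],[0,0,0.0185,0,0,0],[0,0,0,0,0,0],[0,0,0,0,0,0],[0,0,0,0,0,0]]]' |sed -n 2,4p
python3 go.py 0.4243 0.2063 0.040 4.65
python3 -m jog '[[[0,0,0,0,0,0],[0,0,0,0,0,0],[0,0,0,0,0,0],[0,0,0,0,0,0],[0,0,0,0,0,0],[0,0,0,0,0,0]]]' 0.03 40
python3 -m jog '[[[0,0,-0.02,0,0,0],[0,0,-0.04,0,0,0],[0,0,-0.04,0,0,0],[0,0,-0.02,0,0,0],[0,0,0,0,0,0],[0,0,0,0,0,0],[0,0,0,0,0,0],[0,0,0,0,0,0]]]'
sh P.sh E
```

```text
tool_pos: [0.424, 0.2062, 0.0396]
eef_rot: [0.678, 0.735, 0.0, -0.0]
contact_force: [0.3, -0.4, -0.4]
shift [ 0.0001  0.0003 -0.0004] turn [ 0.0001 -0.0005 -0.0001] F [ 0.3 -0.4 -0.4] pos [0.424  0.2062 0.0396] t 10.97 op 1.0 ff 0.0
clock: 11.72
tool_pos: [0.4237, 0.206, 0.0389]
eef_rot: [0.678, 0.735, -0.0, -0.0]
contact_force: [-0.1, 0.6, 0.3]
opening: 0.523
finger_force: 39.8
clock: 12.72
tool_pos: [0.4234, 0.2058, 0.1581]
eef_rot: [0.678, 0.735, -0.001, -0.001]
contact_force: [-0.1, 0.3, -1.9]
opening: 0.519
finger_force: 39.8
[0.4234 0.2058 0.1581]
```

View pics/wE.png

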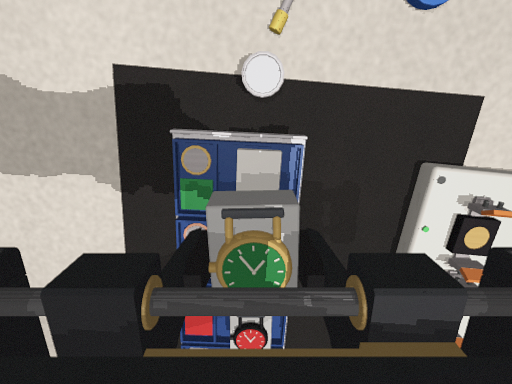

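The green watch is held upright. Its dial is centred at about (254,267), and its pad is now empty at (258,165). I'll compute its offset in the tool and the target above the leftmost seat.

```bash
cat > off.py <<'E'
from h import *;import pickle,sys
d=pickle.load(open(f'w{sys.argv[1]}.pkl','rb'));s=d['state']
# outer bezel edge: three hand-read points left,right,top -> centre
l,r,t=map(float,sys.argv[2:5]); rad=(r-l)/2; c=((l+r)/2,t+rad)
p=ray(d,[c],s['tool_pos'][2]+.010)[0]; print(c,'dial in tool',R.from_quat(s['eef_rot']).inv().apply(p-s['tool_pos']).round(4))
E
python3 off.py E 218 291 231; python3 go.py 0.6484 0.1754 0.1 -1.08
```

```text
(254.5, 267.5) dial in tool [ 0.0025  0.0003 -0.01  ]
shift [-0.0485  0.2218  0.0578] turn [-0.0021  0.0006  0.0997] F [-0.4  0.2 -1.1] pos [0.4235 0.2058 0.1583] t 12.78 op 0.516 ff 39.8
```

The dial pivot, read at about (254,271), projects to about 0 offset, which agrees with the pick measurement. Next, carry it to above the leftmost seat.

```bash
python3 -m jog '[[[0,0,0,0,0,0.05],[0,0.03,0,0,0,0.05],[-0.013,0.05,0,0,0,0],[-0.013,0.055,0,0,0,0],[0,0.055,0,0,0,0],[0,0.0355,0,0,0,0],[0,0,0.02,0,0,0],[0,0,0.033,0,0,0],[0,0,0,0,0,0],[0,0,0,0,0,0],[0,0,0,0,0,0],[0,0,0,0,0,0]]]' |sed -n 4p
python3 go.py 0.6484 0.1754 0.060 -1.08
```

```text
contact_force: [-0.0, 0.1, -1.4]
shift [-0.0021 -0.0008  0.0468] turn [ 0.0007 -0.0005 -0.0002] F [-0.   0.1 -1.4] pos [0.6492 0.1775 0.1068] t 14.28 op 0.518 ff 39.8
```

```bash
python3 -m jog '[[[-0.002,-0.001,0.01,0.001,0,0],[0,0,0.011,0,0,0],[0,0,0,0,0,0],[0,0,0,0,0,0],[0,0,0,0,0,0]]]' |sed -n 2,4p
python3 go.py 0.6484 0.1754 0.060 -1.08
```

```text
tool_pos: [0.6479, 0.1753, 0.085]
eef_rot: [0.714, 0.7, -0.0, -0.001]
contact_force: [1.0, -0.6, -0.9]
shift [0.0001 0.0005 0.025 ] turn [-0.0013 -0.0001 -0.0001] F [ 1.  -0.6 -0.9] pos [0.6479 0.1753 0.085 ] t 14.9 op 0.521 ff 39.8
```

```bash
python3 -m jog '[[[0,0.0005,0.006,-0.001,0,0],[0,0,0.006,0,0,0],[0,0,0.006,0,0,0],[0,0,0.005,0,0,0],[0,0,0.003,0,0,0],[0,0,0.002,0,0,0],[0,0,0,0,0,0],[0,0,0,0,0,0]]]' |sed -n 2,6p
python3 go.py 0.6484 0.1754 0.059 -1.08
```

```text
tool_pos: [0.6484, 0.1751, 0.0589]
eef_rot: [0.714, 0.7, 0.0, -0.0]
contact_force: [-3.0, -2.2, 16.3]
opening: 0.517
finger_force: 39.8
shift [ 0.0003 -0.     -0.0001] turn [-0.0002 -0.0003 -0.0005] F [-3.  -2.2 16.3] pos [0.6484 0.1751 0.0589] t 15.9 op 0.517 ff 39.8
```

```bash
python3 -m jog '[[[0,0,0.003,0,0,0],[0,0,0,0,0,0],[0,0,0,0,0,0]]]' |sed -n 2,4p
python3 -m jog '[[[0,0,-0.003,0,0,0],[0,0,0,0,0,0],[0,0,0,0,0,0],[0,0,0,0,0,0],[0,0,0,0,0,0]]]' 0.088 |sed -n 2,6p
python3 -m jog '[[[0,0,-0.02,0,0,0],[0,0,-0.04,0,0,0],[0,0,-0.04,0,0,0],[0,0,0,0,0,0],[-0.055,0,0,0,0,0],[-0.02,0,0,0,0,0],[0,0,0,0,0,0],[0,0,0,0,0,0],[0,0,0,0,0,0],[0,0,0,0,0,0]]]' |sed -n 2,4p
sh P.sh F
```

```text
tool_pos: [0.6484, 0.1751, 0.0588]
eef_rot: [0.714, 0.7, 0.0, -0.0]
contact_force: [-9.8, -3.2, 36.4]
tool_pos: [0.6479, 0.1752, 0.0562]
eef_rot: [0.714, 0.7, -0.001, -0.0]
contact_force: [-0.4, 0.7, -0.6]
opening: 0.996
finger_force: 0.0
tool_pos: [0.6466, 0.1017, 0.1565]
eef_rot: [0.713, 0.701, -0.0, -0.001]
contact_force: [-0.0, -0.3, 0.1]
[0.6466 0.1017 0.1565]
```

View pics/wF.png

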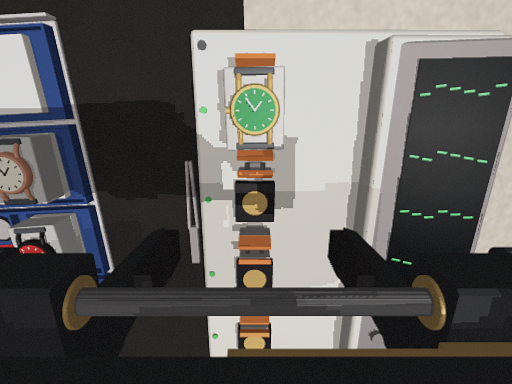

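Green is seated: the force rose with no further motion at z 0.0588. The dial is at (254,110), symmetric between the jaws at (255,60) and (255,155). White is next.

```bash
python3 -m jog '[[[0,0,0,0,0,-0.032],[0.01,-0.04,0,0,0,0],[0.0185,-0.055,0,0,0,0],[0,-0.055,0,0,0,0],[0,-0.045,0,0,0,0],[0,-0.0217,0.02,0,0,0],[0,0,0.04,0,0,0],[0,0,0.02,0,0,0],[0,0,0,0,0,0],[0,0,0,0,0,0],[0,0,0,0,0,0],[0,0,0,0,0,0]]]' |sed -n 4p
python3 go.py 0.4296 0.1274 0.040 0.75
```

```text
contact_force: [0.0, -0.1, -0.0]
shift [ 0.0013 -0.0004  0.0376] turn [ 0.0004 -0.0004  0.0001] F [ 0.  -0.1 -0. ] pos [0.43   0.1261 0.0776] t 19.7 op 0.997 ff 0.0
```

```bash
python3 -m jog '[[[0.001,0,0.018,0,0,0],[0,0,0.0195,0,0,0],[0,0,0,0,0,0],[0,0,0,0,0,0],[0,0,0,0,0,0]]]' |sed -n 4p
python3 go.py 0.4296 0.1274 0.040 0.75
python3 -m jog '[[[0,0,0,0,0,0],[0,0,0,0,0,0],[0,0,0,0,0,0],[0,0,0,0,0,0],[0,0,0,0,0,0],[0,0,0,0,0,0]]]' 0.03 40 |sed -n 2,6p
python3 -m jog '[[[0,0,-0.02,0,0,0],[0,0,-0.04,0,0,0],[0,0,-0.04,0,0,0],[0,0,-0.02,0,0,0],[0,0,0,0,0,0],[0,0,0,0,0,0],[0,0,0,0,0,0],[0,0,0,0,0,0]]]' |sed -n 2,6p
sh P.sh G; python3 - <<'E'
import cv2,numpy as np
a=[cv2.imread(f'pics/w{k}.png')[180:300,190:320] for k in 'EG']
cv2.imwrite('pics/q3.png',cv2.resize(np.hstack(a),(780,360),interpolation=cv2.INTER_CUBIC))
E
python3 go.py 0.6467 0.0906 0.085 -1.08
```

```text
contact_force: [-0.0, -0.3, 1.0]
shift [-0.0008 -0.0045  0.0037] turn [-0.0086  0.0021  0.0002] F [-0.  -0.3  1. ] pos [0.4341 0.1283 0.0437] t 20.32 op 0.999 ff 0.0
tool_pos: [0.4333, 0.1282, 0.0431]
eef_rot: [0.702, 0.712, -0.005, -0.003]
contact_force: [-1.9, 0.4, 1.9]
opening: 0.516
finger_force: 40.0
tool_pos: [0.4348, 0.1284, 0.1623]
eef_rot: [0.703, 0.712, -0.005, -0.003]
contact_force: [-0.3, 0.6, -0.4]
opening: 0.516
finger_force: 40.0
[0.4348 0.1284 0.1623]
shift [-0.0403  0.2121  0.0754] turn [-0.0103  0.0029  0.0316] F [-0.  -0.5 -2.5] pos [0.4349 0.1284 0.1625] t 22.12 op 0.514 ff 40.0
```

View pics/q3.png

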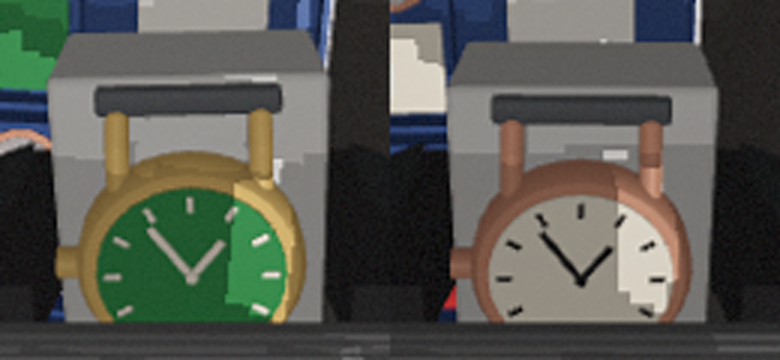

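The arm stopped a few mm off during that descent and tilted about 0.6°, but the block is held centred in x. White's pivot is at crop (580,281) against green's at (193,278). I'll compute the real offset in the grip and look at the joints.

```bash
python3 - <<'E'
from h import *;import pickle
for k,c,h in(('E',(254.3,272.7),.0108),('G',(253.3,273.7),.0069)):
    d=pickle.load(open(f'w{k}.pkl','rb'));s=d['state'];Rm=R.from_quat(s['eef_rot'])
    K=np.array(d['mtx']);M=np.array(d['mount']);v=M[:3,:3]@np.linalg.inv(K)@[*c,1];p=M[:3,3];print(k,(p+v*((-h-p[2])/v[2])).round(4),s['q'].round(3))
E
```

```text
E [ 0.0001  0.0002 -0.0108] [-0.632  0.676  0.132  2.122 -0.238  0.36  -0.225]
G [-0.0031 -0.0002 -0.0069] [-0.549  0.671  0.259  2.164 -0.459  0.369  0.102]
```

White's dial sits 3.1 mm toward -y in the grip, which matches its hand pivot in view A. I'll correct for that (TCP y = 0.0937) and level the tool.

```bash
python3 -m jog '[[[0,0,0,-0.01,0.003,0.032],[-0.01,0.04,0,0,0,0],[-0.0207,0.055,0,0,0,0],[0,0.055,0,0,0,0],[0,0.04,0,0,0,0],[0,0.0225,0.01,0,0,0],[0,0,0.03,0,0,0],[0,0,0.012,0,0,0],[0,0,0,0,0,0],[0,0,0,0,0,0],[0,0,0,0,0,0],[0,0,0,0,0,0]]]' |sed -n 4p
python3 go.py 0.6467 0.0937 0.092 -1.08
```

```text
contact_force: [-0.5, 0.6, -1.2]
shift [-0.0003 -0.0007  0.02  ] turn [ 0.0019 -0.0008 -0.0001] F [-0.5  0.6 -1.2] pos [0.6474 0.094  0.112 ] t 23.62 op 0.516 ff 40.0
```

```bash
python3 -m jog '[[[0,-0.0005,0.01,0.002,-0.001,0],[0,0,0.01,0,0,0],[0,0,0,0,0,0],[0,0,0,0,0,0],[0,0,0,0,0,0]]]' |sed -n 4p
python3 go.py 0.6467 0.0937 0.063 -1.08
```

```text
contact_force: [0.9, 0.1, -0.9]
shift [-0.0001 -0.0001  0.0285] turn [-0.0006  0.0005 -0.0003] F [ 0.9  0.1 -0.9] pos [0.6468 0.0938 0.0915] t 24.25 op 0.518 ff 40.0
```

Press to z of about 0.063, the expected seat height, then about 2 mm more.

```bash
python3 -m jog '[[[0,0,0.006,0,0,0],[0,0,0.006,0,0,0],[0,0,0.006,0,0,0],[0,0,0.005,0,0,0],[0,0,0.004,0,0,0],[0,0,0.003,0,0,0],[0,0,0,0,0,0],[0,0,0,0,0,0]]]' |sed -n 2,4p
python3 -m jog '[[[0,0,0.002,0,0,0],[0,0,0,0,0,0],[0,0,0,0,0,0]]]' |sed -n 2,4p
```

```text
tool_pos: [0.6468, 0.0937, 0.0632]
eef_rot: [0.714, 0.7, -0.0, -0.0]
contact_force: [-3.0, -0.8, 15.4]
tool_pos: [0.6468, 0.0937, 0.0631]
eef_rot: [0.714, 0.7, 0.0, -0.0]
contact_force: [-6.5, -1.0, 29.0]
```

```bash
python3 -m jog '[[[0,0,-0.003,0,0,0],[0,0,0,0,0,0],[0,0,0,0,0,0],[0,0,0,0,0,0],[0,0,0,0,0,0],[0,0,-0.02,0,0,0],[0,0,-0.04,0,0,0],[0,0,-0.04,0,0,0],[0,0,0,0,0,0],[0,0,0,0,0,0],[0,0,0,0,0,0]]]' 0.088 |sed -n 2,6p
sh P.sh H
python3 -m jog '[[[0,0,0,0,0,-0.075],[-0.02,-0.04,0,0,0,0],[-0.021,-0.055,0,0,0,0],[0,-0.055,0,0,0,0],[0,-0.045,0,0,0,0],[0,-0.0217,0.02,0,0,0],[0,0,0.035,0,0,0],[0,0,0.02,0,0,0],[0,0,0,0,0,0],[0,0,0,0,0,0],[0,0,0,0,0,0],[0,0,0,0,0,0]]]' |sed -n 4p
python3 go.py 0.4328 0.0406 0.040 3.21
```

```text
tool_pos: [0.6458, 0.094, 0.1612]
eef_rot: [0.714, 0.7, -0.001, -0.001]
contact_force: [-0.7, -0.1, 0.6]
opening: 0.999
finger_force: 0.0
[0.6458 0.094  0.1612]
contact_force: [-0.2, -0.4, 0.3]
shift [-0.0003 -0.0001  0.0481] turn [0.     0.0004 0.0001] F [-0.2 -0.4  0.3] pos [0.4329 0.0409 0.0881] t 28.55 op 0.997 ff 0.0
```

Descend in smaller steps this time, checking before closing.

```bash
python3 -m jog '[[[0,0,0.009,0,0,0],[0,0,0.009,0,0,0],[0,0,0.009,0,0,0],[0,0,0.009,0,0,0],[0,0,0.008,0,0,0],[0,0,0.004,0,0,0],[0,0,0,0,0,0],[0,0,0,0,0,0],[0,0,0,0,0,0]]]' |sed -n 4p
python3 go.py 0.4328 0.0406 0.040 3.21;python3 -c "
from h import *;print(get_state()['q'].round(3))"
```

```text
contact_force: [0.1, 0.2, -0.6]
shift [-0.0005 -0.0072  0.0063] turn [-0.015   0.0008 -0.001 ] F [ 0.1  0.2 -0.6] pos [0.44   0.0415 0.0461] t 29.68 op 1.002 ff 0.0
[-0.225  0.9    0.045  2.234 -1.     0.043  0.858]
```

q6 and q5 are at their range limits (0.043 and -1.0), so the arm can't quite reach vertical this close in. The remaining error is 7 mm in x, 6 mm in height and 0.9° of tilt. The fingers still bracket the block and white tolerated the same, so I'll grip here and level after lifting.

```bash
python3 -m jog '[[[0,0,0,0,0,0],[0,0,0,0,0,0],[0,0,0,0,0,0],[0,0,0,0,0,0],[0,0,0,0,0,0],[0,0,0,0,0,0]]]' 0.03 45 |sed -n 2,6p
python3 -m jog '[[[0,0,-0.01,0,0,0],[0,0,-0.02,0,0,0],[0,0,-0.03,0,0,0],[0,0,-0.03,0,0,0],[0,0,-0.02,0,0,0],[0,0,0,0,0,0],[0,0,0,0,0,0],[0,0,0,0,0,0],[0,0,0,0,0,0]]]' |sed -n 2,6p
sh P.sh I; python3 - <<'E'
import cv2,numpy as np
a=cv2.resize(cv2.imread('pics/wI.png')[180:300,190:320],(390,360),interpolation=cv2.INTER_CUBIC)
b=cv2.resize(cv2.imread('pics/wH.png')[60:300,190:320],(390,720)[:2],interpolation=cv2.INTER_CUBIC)[:360]
c=cv2.imread('pics/wI.png');b=cv2.resize(c,(480,360))
cv2.imwrite('pics/q4.png',np.hstack([a,b])[:, :800])
E
```

```text
tool_pos: [0.4394, 0.0416, 0.0459]
eef_rot: [0.687, 0.727, -0.006, -0.005]
contact_force: [-2.3, -0.1, 1.7]
opening: 0.516
finger_force: 45.0
tool_pos: [0.4414, 0.0416, 0.1553]
eef_rot: [0.687, 0.726, -0.006, -0.005]
contact_force: [0.5, -0.8, -0.9]
opening: 0.516
finger_force: 45.0
[0.4414 0.0416 0.1553]
```

View pics/q4.png

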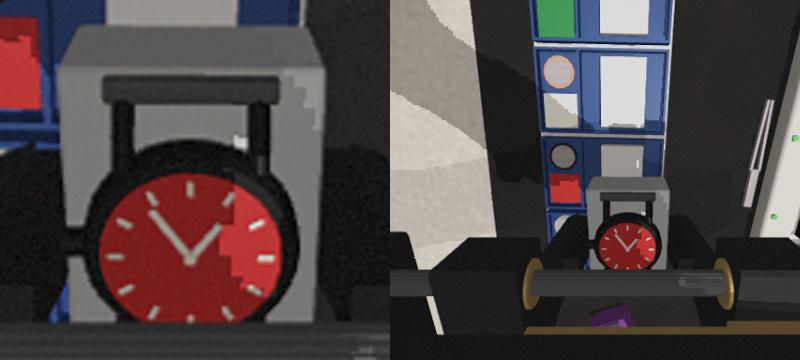

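Red is held square and upright, with its pivot at crop (190,260), i.e. px (253.3,266.7). Now the offset and the shift to its seat (third from left).

```bash
cat > piv.py <<'E'
from h import *;import pickle,sys
k=sys.argv[1];u,v_,h=map(float,sys.argv[2:5]);d=pickle.load(open(f'w{k}.pkl','rb'))
K=np.array(d['mtx']);M=np.array(d['mount']);v=M[:3,:3]@np.linalg.inv(K)@[u,v_,1];p=M[:3,3];print((p+v*((-h-p[2])/v[2])).round(4))
E
python3 piv.py I 253.3 266.7 .0041; python3 go.py 0.6453 0.0055 0.115 -1.08
```

```text
[-0.0009 -0.0002 -0.0041]
shift [-0.0473  0.2021  0.0372] turn [-0.0162  0.0016  0.0745] F [ 0.1  0.4 -2.7] pos [0.4415 0.0416 0.1555] t 31.6 op 0.517 ff 45.0
```

```bash
python3 -m jog '[[[0,0,0,-0.008,0.001,0.037],[0,0.02,0,-0.008,0.001,0.037],[-0.015,0.05,0,0,0,0],[-0.0164,0.055,0,0,0,0],[0,0.05,0,0,0,0],[0,0.0295,0.01,0,0,0],[0,0,0.02,0,0,0],[0,0,0.01,0,0,0],[0,0,0,0,0,0],[0,0,0,0,0,0],[0,0,0,0,0,0],[0,0,0,0,0,0]]]' |sed -n 4p
python3 go.py 0.6453 0.0064 0.095 -1.08
```

```text
contact_force: [0.0, -0.5, -2.1]
shift [-0.0011 -0.0005  0.0214] turn [ 0.0015 -0.0007  0.0008] F [ 0.  -0.5 -2.1] pos [0.6458 0.0074 0.1164] t 33.1 op 0.516 ff 45.0
```

```bash
python3 -m jog '[[[-0.001,-0.0005,0.01,0.001,-0.001,0.001],[0,0,0.011,0,0,0],[0,0,0,0,0,0],[0,0,0,0,0,0],[0,0,0,0,0,0]]]' |sed -n 4p
python3 go.py 0.6453 0.0064 0.066 -1.08
```

```text
contact_force: [0.2, 0.2, -1.4]
shift [ 0.0001 -0.0001  0.0292] turn [ 0.0002  0.0006 -0.0002] F [ 0.2  0.2 -1.4] pos [0.6454 0.0063 0.0952] t 33.73 op 0.519 ff 45.0
```

```bash
python3 -m jog '[[[0,0,0.006,0,0,0],[0,0,0.006,0,0,0],[0,0,0.006,0,0,0],[0,0,0.005,0,0,0],[0,0,0.004,0,0,0],[0,0,0.003,0,0,0],[0,0,0,0,0,0],[0,0,0,0,0,0]]]' |sed -n 2,4p
python3 -m jog '[[[0,0,0.002,0,0,0],[0,0,0,0,0,0],[0,0,0,0,0,0]]]' |sed -n 2,4p
```

```text
tool_pos: [0.6454, 0.0061, 0.0662]
eef_rot: [0.714, 0.7, 0.0, 0.0]
contact_force: [-1.3, -0.1, 10.6]
tool_pos: [0.6455, 0.0062, 0.0661]
eef_rot: [0.714, 0.7, 0.001, 0.0]
contact_force: [-4.3, 0.3, 24.7]
```

```bash
python3 -m jog '[[[0,0,-0.002,0,0,0],[0,0,0,0,0,0],[0,0,0,0,0,0],[0,0,0,0,0,0],[0,0,0,0,0,0],[0,0,-0.02,0,0,0],[0,0,-0.04,0,0,0],[0,0,-0.035,0,0,0],[0,0,0,0,0,0],[0,0,0,0,0,0]]]' 0.088 |sed -n 2,6p
sh P.sh J
python3 -m jog '[[[0,0,0,0,0,-0.07],[-0.02,-0.04,0,0,0,0],[-0.0216,-0.055,0,0,0,0],[0,-0.055,0,0,0,0],[0,-0.04,0,0,0,0],[0,-0.018,0.02,0,0,0],[0,0,0.035,0,0,0],[0,0,0.015,0,0,0],[0,0,0,0,0,0],[0,0,0,0,0,0],[0,0,0,0,0,0],[0,0,0,0,0,0]]]' |sed -n 4p
python3 go.py 0.440 -0.0462 0.040 2.94
```

```text
tool_pos: [0.6449, 0.0067, 0.1601]
eef_rot: [0.714, 0.7, -0.0, -0.0]
contact_force: [-0.7, -0.5, -1.4]
opening: 0.998
finger_force: 0.0
[0.6449 0.0067 0.1601]
contact_force: [0.2, -0.2, 0.8]
shift [-0.0006  0.0002  0.0504] turn [0.0005 0.0008 0.0002] F [ 0.2 -0.2  0.8] pos [ 0.4398 -0.0456  0.0904] t 37.9 op 1.001 ff 0.0
```

```bash
python3 -m jog '[[[-0.0005,0,0.009,0,0,0],[0,0,0.009,0,0,0],[0,0,0.009,0,0,0],[0,0,0.009,0,0,0],[0,0,0.009,0,0,0],[0,0,0.005,0,0,0],[0,0,0,0,0,0],[0,0,0,0,0,0],[0,0,0,0,0,0],[0,0,0,0,0,0]]]' |sed -n 4p
python3 go.py 0.440 -0.0462 0.040 2.94
```

```text
contact_force: [0.7, -0.6, 0.4]
shift [ 0.0008 -0.0046  0.0043] turn [-0.0095 -0.001  -0.0004] F [ 0.7 -0.6  0.4] pos [ 0.4447 -0.0468  0.0443] t 39.15 op 0.998 ff 0.0
```

```bash
python3 -m jog '[[[0,0,0,0,0,0],[0,0,0,0,0,0],[0,0,0,0,0,0],[0,0,0,0,0,0],[0,0,0,0,0,0],[0,0,0,0,0,0]]]' 0.03 45 |sed -n 2,6p
python3 -m jog '[[[0,0,-0.01,0,0,0],[0,0,-0.02,0,0,0],[0,0,-0.03,0,0,0],[0,0,-0.03,0,0,0],[0,0,-0.02,0,0,0],[0,0,0,0,0,0],[0,0,0,0,0,0],[0,0,0,0,0,0],[0,0,0,0,0,0]]]' |sed -n 2,6p
sh P.sh K; python3 - <<'E'
import cv2,numpy as np
a=cv2.resize(cv2.imread('pics/wK.png')[180:300,190:320],(390,360),interpolation=cv2.INTER_CUBIC)
b=cv2.resize(cv2.imread('pics/wJ.png')[0:300,190:520],(400,360),interpolation=cv2.INTER_CUBIC)
cv2.imwrite('pics/q5.png',np.hstack([a,b]))
E
python3 go.py 0.6437 -0.0795 0.115 -1.08
```

```text
tool_pos: [0.4443, -0.0468, 0.0441]
eef_rot: [0.689, 0.725, -0.003, -0.004]
contact_force: [-0.4, 0.7, 1.4]
opening: 0.517
finger_force: 45.0
tool_pos: [0.4454, -0.0469, 0.1535]
eef_rot: [0.689, 0.725, -0.003, -0.004]
contact_force: [-0.7, -0.0, -1.7]
opening: 0.519
finger_force: 45.0
[ 0.4454 -0.0469  0.1535]
shift [-0.0426  0.1967  0.0365] turn [-0.0106 -0.0009  0.0695] F [ 0.1 -0.9 -1.4] pos [ 0.4455 -0.0469  0.1537] t 41.08 op 0.519 ff 45.0
```

View pics/q5.png

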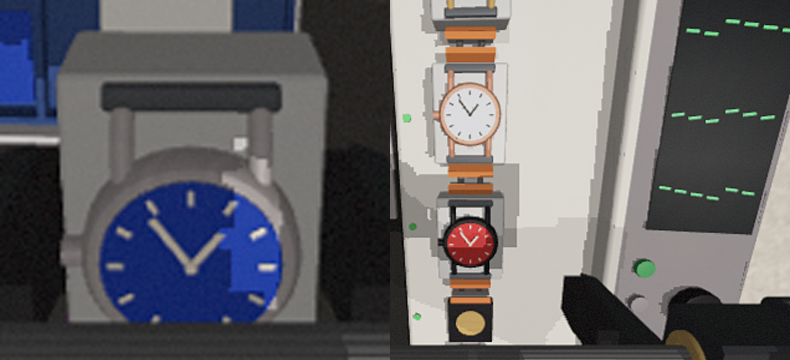

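Blue is held with its pivot at crop (190,268). On the right, white (470,113) and red (470,243) sit between their jaws, and the last seat (470,323) is free.

```bash
python3 piv.py K 253.3 269.3 .0059
python3 -m jog '[[[0,0,0,-0.005,0,0.035],[0,0.02,0,-0.006,-0.001,0.035],[-0.014,0.05,0,0,0,0],[-0.0145,0.055,0,0,0,0],[0,0.045,0,0,0,0],[0,0.029,0.01,0,0,0],[0,0,0.02,0,0,0],[0,0,0.01,0,0,0],[0,0,0,0,0,0],[0,0,0,0,0,0],[0,0,0,0,0,0],[0,0,0,0,0,0]]]' |sed -n 4p
python3 go.py 0.6437 -0.0795 0.094 -1.08
```

```text
[-0.0012 -0.0002 -0.0059]
contact_force: [0.1, -0.4, -1.4]
shift [-0.001  -0.0007  0.0208] turn [ 0.0021  0.0003 -0.0003] F [ 0.1 -0.4 -1.4] pos [ 0.6443 -0.0785  0.1148] t 42.58 op 0.52 ff 45.0
```

Target y = -0.0795 + 0.0012 = -0.0783, so y is already right.

```bash
python3 -m jog '[[[0,-0.0005,0.01,0.002,0,0],[0,0,0.011,0,0,0],[0,0,0,0,0,0],[0,0,0,0,0,0],[0,0,0,0,0,0]]]' |sed -n 4p
python3 go.py 0.6437 -0.0783 0.064 -1.08
```

```text
contact_force: [0.6, -0.9, -0.3]
shift [ 0.0003 -0.0002  0.0295] turn [-0.0002  0.0004 -0.0002] F [ 0.6 -0.9 -0.3] pos [ 0.6439 -0.0785  0.0935] t 43.2 op 0.52 ff 45.0
```

```bash
python3 -m jog '[[[0,0,0.006,0,0,0],[0,0,0.006,0,0,0],[0,0,0.006,0,0,0],[0,0,0.005,0,0,0],[0,0,0.004,0,0,0],[0,0,0.003,0,0,0],[0,0,0,0,0,0],[0,0,0,0,0,0]]]' |sed -n 2,4p
python3 -m jog '[[[0,0,0.002,0,0,0],[0,0,0,0,0,0],[0,0,0,0,0,0]]]' |sed -n 2,4p
```

```text
tool_pos: [0.644, -0.0786, 0.0643]
eef_rot: [0.714, 0.7, -0.0, 0.0]
contact_force: [-0.9, 0.4, 9.8]
tool_pos: [0.644, -0.0787, 0.0642]
eef_rot: [0.714, 0.7, 0.0, -0.0]
contact_force: [-4.1, 1.7, 22.1]
```

Seated. Release, rise and take a final check view.

```bash
python3 -m jog '[[[0,0,-0.002,0,0,0],[0,0,0,0,0,0],[0,0,0,0,0,0],[0,0,0,0,0,0],[0,0,0,0,0,0],[0,0,-0.02,0,0,0],[0,0,-0.05,0,0,0],[0,0,-0.05,0,0,0],[0,0,-0.05,0,0,0]]]' 0.088 |sed -n 2,6p
python3 -m jog '[[[0.03,0,-0.03,0,0,0],[0.03,0,-0.03,0,0,0],[0.02,0,0,0,0,0],[0,0,0,0,0,0],[0,0,0,0,0,0],[0,0,0,0,0,0],[0,0,0,0,0,0]]]' |sed -n 2,6p
sh P.sh L; python3 - <<'E'
import cv2,numpy as np
from h import *
d=snap('scene','scL')
a=cv2.resize(cv2.imread('pics/wL.png')[0:300,180:380],(400,600),interpolation=cv2.INTER_CUBIC)
b=cv2.imread('pics/scL.png')[180:330,40:280]
b=cv2.resize(b,(400,250),interpolation=cv2.INTER_CUBIC)
o=np.zeros((600,800,3),np.uint8);o[:,:400]=a;o[:250,400:]=b
cv2.imwrite('pics/q6.png',o)
E
```

```text
tool_pos: [0.6437, -0.0787, 0.2364]
eef_rot: [0.714, 0.7, -0.0, 0.0]
contact_force: [0.8, 0.5, -0.3]
opening: 0.999
finger_force: 0.0
tool_pos: [0.6451, 0.0005, 0.2928]
eef_rot: [0.714, 0.7, -0.001, -0.0]
contact_force: [0.1, 0.6, -0.0]
opening: 0.999
finger_force: 0.0
[6.451e-01 5.000e-04 2.928e-01]
```

View pics/q6.png

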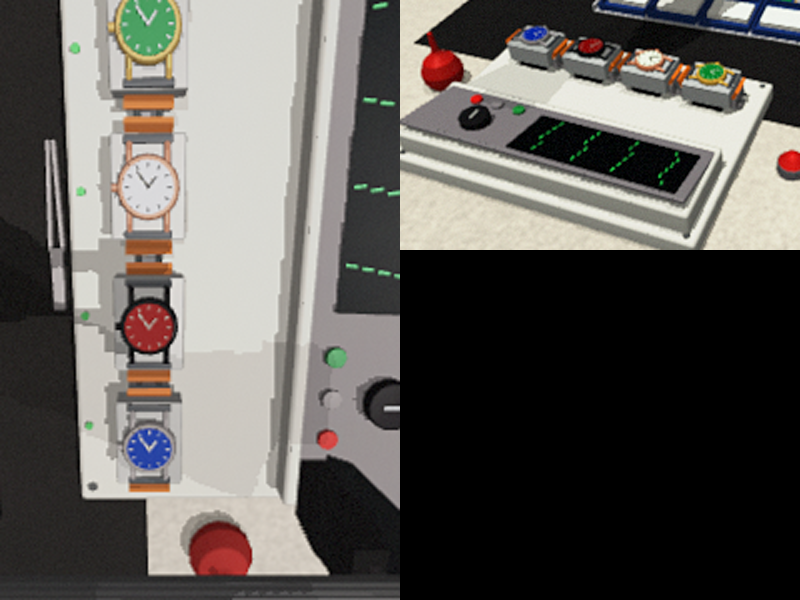

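All four are level and in line, left to right: green (150,22), white (148,187), red (149,326) and blue (149,448). Handing in.

```bash
python3 -c "from plant import *;print(finish_job())"
```

```text
the job is handed in; nothing more can be done
None
```

All four watches (green, white, red, blue from left to right) are pressed fully down on their seats in tray order, released and upright, and the job was handed in at about 46 s.

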